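# Present the vial tray at the gauge pointer and hold it

### The job

Pull the lock knob on the tray dock all the way out and leave it out, then slide the vial tray along its track, out of the open end of the dock, until its front edge is level with the tip of the gauge post's pointer. More than half of the tray then hangs free and would tip, so finish while still holding the tray steady and level on the dock, without lifting it or letting it tip, and leave everything else on the bench where it is.

Things in the scene. Friction and masses are not known exactly. Their poses are not given: they have to be found in the camera images.
- dock: white box-shaped tray dock, fixed, 150 (x) x 280 (y) mm, deck 90 mm above the bench. Origin on the bench; x points away from the robot's side, y along the track to the open exit end. Deck from y = -160 to +120 mm (exit edge). Two guide rails 7 mm high at x = -48 and +48 mm (inner faces) keep the tray straight, 3 mm play a side; nothing holds the tray down
- lock (a joint): lock slide: 0 = home (its steel bolt crosses the track 15 to 40 mm ahead of the tray's front edge and blocks it), 0.036 m = fully out at its stop (track free). It moves along the dock's -x, needs about 4 N and stays where it is left
- lock_knob (a point): centre of the lock's black round knob, 26 mm diameter, 24 mm long along the dock's x, 99 mm above the bench, on the robot's side of the dock near the exit, on a 10 mm rod with 25 mm free between knob and lock housing when home. It can be pinched from above, fingers closing along the dock's y
- tray_handle (a point): centre of the upright grip plate at the tail of the vial tray, 46 (x) x 12 (y) x 42 mm high; the tray's top face is 21 mm below this point. Fingers can take it from above, closing along y; the vials (28 mm above the top face) begin 90 mm ahead. The tray is a board 90 x 260 x 8 mm with vials on its front half, 0.4 to 0.8 kg; front edge 235 mm ahead along y, tail edge 25 mm behind
- tray_front (a point): middle of the tray's front edge, on its top face; y points along the slide direction, out of the dock. The tray's balance point lies about 120 mm behind it
- gauge_tip (a point): tip of the steel pointer of the fixed gauge post that stands beside the tray's path, on the side away from the robot, 145 to 180 mm beyond the dock's exit edge. 103 mm above the bench, 10 mm clear of the tray's side edge. Axes parallel to the dock's: the tray's front edge is level with the tip when both have the same place along the dock's y
- dish: low clear glass bowl, 84 mm across the rim, 40 mm high, on the bench below where the tray will overhang; origin at the centre of its underside. Bystander: leave it where it is.
- amber_bottle: small capped amber bottle, 52 mm diameter, 100 mm high, on the far side of the dock; origin at the centre of its underside. Bystander: leave it where it is.
- cap_bin: grey open bin, 90 x 120 mm, 35 mm high, on the robot's side of the dock; origin at the centre of its underside. Bystander: leave it where it is.
- spare_tray: spare vial tray lying on the bench to the right, 90 x 200 mm, 30 mm high, without a handle; origin at the centre of its underside. Bystander: leave it where it is.
- wrench: steel wrench lying on the bench to the right; origin at the centre of its underside. Bystander: leave it where it is.
- beaker: clear glass beaker, 70 mm across, 85 mm high, at the left of the bench; origin at the centre of its underside. Bystander: leave it where it is.
- jar: white lidded jar, 60 mm diameter, 70 mm high, at the left of the bench; origin at the centre of its underside. Bystander: leave it where it is.

How it is judged:
By the outcome, as a careful person would: the job done as asked, in the order asked, and still so for the second after the job is handed in, while the arm keeps its last pose, push and grip.
It also fails if it takes over 58 s, if anything falls off the work surface, if the arm or the gripper's body presses on something with over 40 N, if the wrist force passes 120 N, or if a joint passes its speed limit or range.

### The arm

A 7-joint arm with a two-finger parallel gripper is mounted at the origin on the work surface. World frame = base frame: x ahead of the robot, y to its left, z up, the work surface at z = 0. Lengths are in m, angles in rad, forces in N, time in s.
With the tool pointing down it reaches from about 0.35 to 0.9 m from the base axis. Payload 8.1 kg.
Tool frame: the origin (TCP) lies midway between the tips of the shut fingers; the grasp point (between the pads) lies 19 mm behind it; z points along the fingers, y is the direction in which the jaws open and shut (so a half turn about z gives the same grasp; the last joint's range is limited). The gripper opens to 92 mm and grips with 3 to 60 N. Pads are 19 mm wide; open, the fingers measure 130 mm over their backs; the gripper's body (75 mm by 190 mm) begins 47 mm behind the grasp point.
Start: joints at [-1.297, 0.434, 0.025, 1.573, -0.012, 1.134, -0.075], TCP at [0.23, 0.581, 0.227] pointing down, gripper open.
Joint ranges: [-2.62, 2.62], [-0.44, 2.09], [-1.27, 1.32], [0.08, 2.57], [-1.32, 4.46], [0.12, 2], [-2.74, 2.74]. Speed limits (rad/s): [2.22, 2.22, 3.01, 3.01, 3.14, 3.14, 3.14].

### API

Orientations are given as a rotation vector (axis times angle).
In Python, from cell import monitor, get_image, get_calibration, workorder, look_for, masks_of gives the robot as it stands.
- The arm moves only by the shell command python3 -m crank 'ROWS' [FORCE]. ROWS is JSON, a list of rows, each a list of 3 entries, a list of its own where there are three numbers: the shift along the tool's x, y, z in cm, then the turn about the tool's z in degrees, then the closure in counts, from 0 (fully open) to 255 (shut). A call has 1 to 5 rows; each row shifts and turns the commanded pose from where the row before left it, along the tool's axes as they then stand; what a row does not reach is not made up. A row lasts 1/10 s, in which the tool goes at most 50 mm and 8.59 degrees, less where a joint would pass 70% of its speed; a pose out of reach is approached as far as the arm can. A call with a gripper value outside its range is refused whole. The fingers move at their own pace and stop on an object; FORCE is the grip in N (left out, the last holds). Time passes only in rows, so rows that do not move let the fingers close. It gives the time, the measured TCP pose, the force and the opening at its end, in the units of the state.
- monitor.observe(): the state, without advancing time (a new reading comes with each control period).
- get_image(name): name is "scene" or "top" or "wrist"; returns (picture, depth): 480x640x3 uint8, red, green, blue; 480x640 float32, m along the optical axis (not along the pixel's ray), 0 where there is no reading.
- get_calibration(name): a dict with "fx", "fy", "cx", "cy" (pixels), "R" (3x3) and "t" (3): a world point X has camera coordinates R X + t. Camera axes: x right, y down, z forward; pixel columns grow to the right and rows downward; lengths in m; the calibration is good to about 2 mm. A picture is of the moment at which its call begins: read the wrist's pose just before it. get_calibration takes no time and is no camera call; for the wrist camera it gives the pose at the moment of the call.
- workorder.sign_off(): hands the job in, once; it reports no verdict.
Trained networks look in the newest picture that a camera, given by its name, has taken for a name from the list of things; names that differ only in an ending like _2 or _b are one class to them, and where a whole thing is asked for, a point or a joint stands for the part that bears it (a point fixed in the world has none). Each returns a list of dicts, best first, with "score" (0 to 1); they miss things now and then, are a little off and sometimes report something else, mostly with a low value. They report only what shows in the picture. A call takes as long as a camera call.
- look_for(label, camera): "location" ([x, y, z] in m, in world coordinates, good to about 4 mm: the middle of the surface that is visible of it).
- masks_of(label, camera): "region" (480x640 bool, what is visible of it).
The state is a dict: "clock": time; "joints": joint angles; "dq": joint speeds; "joint_efforts": joint torques, N m; "position": TCP position; "ee_rot": TCP orientation; "force": force on the tool from outside, world axes, zero at the start; "ft_torque": the same for the moment, N m; "width": opening from 0.0 (shut) to 1.0 (fully open).
Only numpy, scipy, OpenCV 4.12 (cv2) and the standard library are available. Lean on these libraries where they do the work, as an engineer would, in place of code of your own. Each camera call takes 0.05 s, during which the arm holds its last target.

## Working session

There is one attempt and no reset: what is moved stays moved. The work goes in short steps, Python scripts to look and compute and a shell command to move; the robot and the scene stay as the last step left them, time stands still between calls to the robot, and variables do not carry over. Pictures are saved under pics/ and viewed, and the job is handed in when it is done.

```bash
ls; mkdir -p pics; python3 - <<'E'
from cell import *
import cv2,numpy as np
print(monitor.observe())
for c in ["scene","top"]:
    im,d=get_image(c); cv2.imwrite(f"pics/{c}0.png",im[:,:,::-1])
    k=get_calibration(c); print(c,k)
    for l in ["dock","lock_knob","tray_handle","tray_front","gauge_tip"]:
        r=look_for(l,c); print(l,[(np.round(q["location"],3).tolist(),round(q["score"],2)) for q in r[:3]])
E
```

```text
pics
{'clock': 0.0, 'joints': array([-1.29662124,  0.43521541,  0.0249719 ,  1.5740994 , -0.01158378,
        1.13398234, -0.07510593]), 'dq': array([ 4.38272319e-04,  1.92711968e-04, -1.29703189e-05,  2.28362166e-03,
        7.14755767e-04, -9.44365531e-04, -1.84399865e-03]), 'joint_efforts': array([-4.82856231e-04, -6.67857456e+01,  9.84076224e-01, -3.14454138e+01,
       -6.07315404e-02,  4.27887181e-02,  1.60330474e-04]), 'position': array([0.22982315, 0.58066519, 0.22594877]), 'ee_rot': array([-5.88421279e-01, -3.08585392e+00,  2.44047318e-03]), 'force': array([-0.25517123,  0.16598338, -0.48712418]), 'ft_torque': array([ 0.01613732, -0.02619684, -0.00182474]), 'width': 1.00045146792911}
scene {'fx': 479.7568035364424, 'fy': 479.7568035364424, 'cx': 324.11171660103884, 'cy': 236.50244695514215, 'R': array([[ 0.51222362,  0.85865117,  0.01857765],
       [ 0.58487859, -0.33290299, -0.73965711],
       [-0.62892289,  0.38973551, -0.67272746]]), 't': array([-0.2993547 , -0.26510358,  1.77908756])}
dock [([0.674, -0.027, 0.086], 0.73), ([0.614, -0.078, 0.102], 0.5)]
lock_knob [([0.514, 0.094, 0.108], 0.49)]
tray_handle [([0.617, -0.075, 0.1], 0.56)]
tray_front [([0.614, -0.073, 0.105], 0.94)]
gauge_tip [([0.706, 0.266, 0.01], 0.95), ([0.575, -0.513, 0.017], 0.42), ([0.673, -0.027, 0.086], 0.41)]
top {'fx': 488.36445136007256, 'fy': 488.36445136007256, 'cx': 317.3971164815028, 'cy': 244.71827395284168, 'R': array([[-0.02450356, -0.99968297,  0.00579166],
       [-0.99122613,  0.02354275, -0.13006344],
       [ 0.12988585, -0.00892787, -0.99148876]]), 't': array([0.03085534, 0.57696954, 1.5937218 ])}
dock [([0.561, 0.002, 0.087], 0.68)]
lock_knob []
tray_handle [([0.602, -0.064, 0.097], 0.56)]
tray_front [([0.598, -0.066, 0.101], 0.59), ([0.512, 0.093, 0.104], 0.17)]
gauge_tip [([0.694, 0.264, 0.013], 0.53)]
```

View pics/scene0.png

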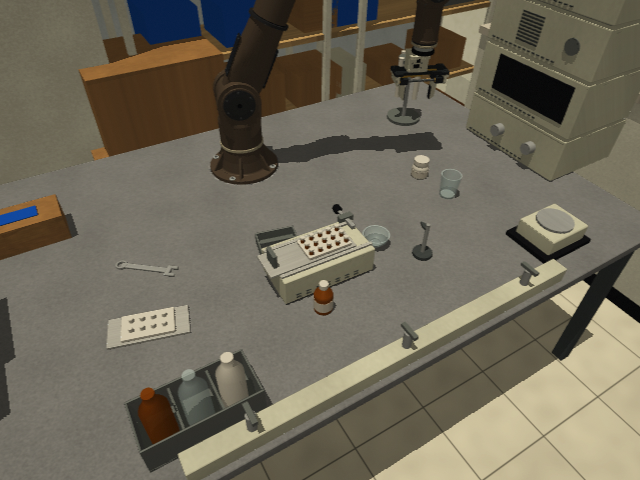

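View pics/top0.png

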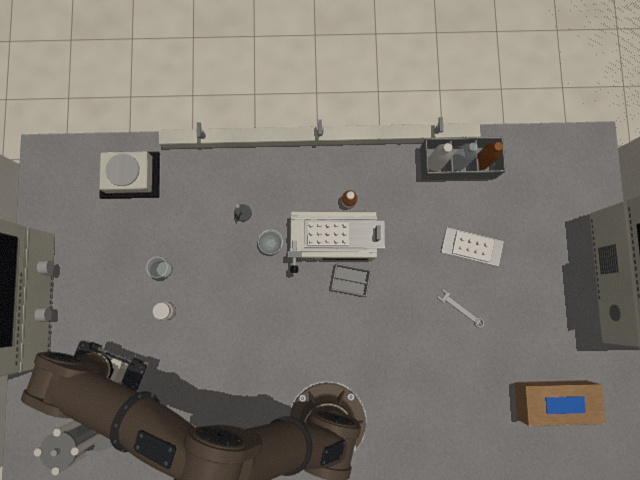

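The scene view shows the dock at (318,262), the knob at (338,210), the handle at (271,257) and the gauge at (424,240). The top view shows the knob at (293,268), the handle at (377,233) and the gauge post at (243,212). I'll zoom in and measure from the depth images.

```bash
cat > h.py <<'E'
from cell import *
import cv2,numpy as np
def cloud(c):
    s=monitor.observe(); k=get_calibration(c); im,d=get_image(c)
    v,u=np.mgrid[:480,:640]
    P=np.stack([(u-k["cx"])/k["fx"]*d,(v-k["cy"])/k["fy"]*d,d],-1)
    X=(P-k["t"])@k["R"]; X[d==0]=np.nan
    return im,d,X,k
def crop(im,u0,u1,v0,v1,f,name):
    o=cv2.resize(im[v0:v1,u0:u1],None,fx=f,fy=f,interpolation=cv2.INTER_CUBIC); cv2.imwrite("pics/"+name,o[:,:,::-1])
def proj(k,X):
    c=k["R"]@np.asarray(X)+k["t"]; return k["fx"]*c[0]/c[2]+k["cx"],k["fy"]*c[1]/c[2]+k["cy"]
E
python3 - <<'E'
from h import *
im,d,X,k=cloud("top"); crop(im,230,400,190,290,4.7,"topc.png"); np.save("topX.npy",X)
Z=X[:,:,2]
np.set_printoptions(precision=3,suppress=True)
# dock deck region
r=np.zeros_like(Z,bool); r[195:285,270:400]=1
m=r&(Z>0.07)&(Z<0.125)
pts=X[m][:,:2].astype(np.float32)
print(cv2.minAreaRect(pts))
for lo,hi in [(0.083,0.094),(0.094,0.1),(0.1,0.106),(0.106,0.115),(0.115,0.125),(0.125,0.16)]:
    q=X[r&(Z>lo)&(Z<hi)]; print(lo,len(q),q.min(0) if len(q) else'',q.max(0) if len(q) else '',q.mean(0) if len(q) else '')
r=np.zeros_like(Z,bool); r[190:235,225:262]=1
q=X[r&(Z>0.03)]; print("gauge",len(q)); print(q)
im,d,X,k=cloud("scene"); crop(im,250,450,195,315,4,"scc.png"); np.save("scX.npy",X)
for l in ["lock_knob","tray_handle","gauge_tip","dock"]:
    for i in masks_of(l,"scene")[:2]:
        g=i["region"]; q=X[g]; print(l,round(i["score"],2),g.sum(),np.nanmin(q,0),np.nanmax(q,0))
E
```

```text
((0.6178399920463562, -0.037621453404426575), (0.22364862263202667, 0.3280973732471466), 9.831376075744629)
0.083 1218 [ 0.527 -0.2    0.083] [0.727 0.11  0.094] [ 0.606 -0.022  0.09 ]
0.094 1208 [ 0.5   -0.2    0.094] [0.731 0.113 0.1  ] [ 0.603 -0.066  0.097]
0.1 777 [ 0.483 -0.199  0.1  ] [0.73  0.112 0.106] [ 0.6   -0.06   0.103]
0.106 726 [ 0.482 -0.191  0.106] [0.729 0.112 0.115] [ 0.592 -0.004  0.11 ]
0.115 128 [ 0.485 -0.176  0.115] [0.644 0.108 0.125] [ 0.602 -0.013  0.121]
0.125 197 [ 0.572 -0.181  0.125] [0.639 0.041 0.147] [ 0.604 -0.074  0.132]
gauge 64
[[0.706 0.273 0.112]
 [0.703 0.268 0.124]
 [0.702 0.275 0.117]
 [0.702 0.272 0.116]
 [0.702 0.269 0.116]
 [0.703 0.267 0.111]
 [0.698 0.275 0.12 ]
 [0.7   0.273 0.112]
 [0.699 0.269 0.115]
 [0.699 0.266 0.115]
 [0.702 0.266 0.098]
 [0.697 0.277 0.107]
 [0.695 0.272 0.117]
 [0.695 0.269 0.115]
 [0.696 0.267 0.112]
 [0.695 0.263 0.115]
 [0.693 0.28  0.111]
 [0.695 0.278 0.101]
 [0.693 0.273 0.111]
 [0.695 0.271 0.103]
 [0.694 0.267 0.107]
 [0.695 0.265 0.102]
 [0.7   0.265 0.079]
 [0.69  0.28  0.11 ]
 [0.691 0.277 0.107]
 [
[... 426 characters left out ...]
0.269 0.056]
 [0.696 0.266 0.05 ]
 [0.699 0.266 0.031]
 [0.68  0.276 0.111]
 [0.681 0.274 0.104]
 [0.682 0.271 0.103]
 [0.68  0.267 0.111]
 [0.694 0.271 0.039]
 [0.695 0.269 0.034]
 [0.677 0.277 0.108]
 [0.679 0.275 0.102]
 [0.679 0.272 0.1  ]
 [0.678 0.268 0.107]
 [0.674 0.274 0.108]
 [0.674 0.271 0.106]
 [0.67  0.273 0.111]
 [0.671 0.27  0.109]
 [0.622 0.205 0.037]
 [0.618 0.205 0.04 ]]
lock_knob 0.56 560 [ 0.377 -0.166 -0.004] [ 0.525 -0.014  0.089]
lock_knob 0.45 146 [0.401 0.083 0.001] [0.588 0.177 0.114]
tray_handle 0.64 2429 [ 0.55  -0.199  0.09 ] [0.655 0.066 0.145]
gauge_tip 0.59 390 [ 0.594  0.243 -0.003] [0.731 0.378 0.121]
dock 0.73 3600 [ 0.41  -0.196 -0.005] [0.732 0.175 0.129]
```

View pics/topc.png

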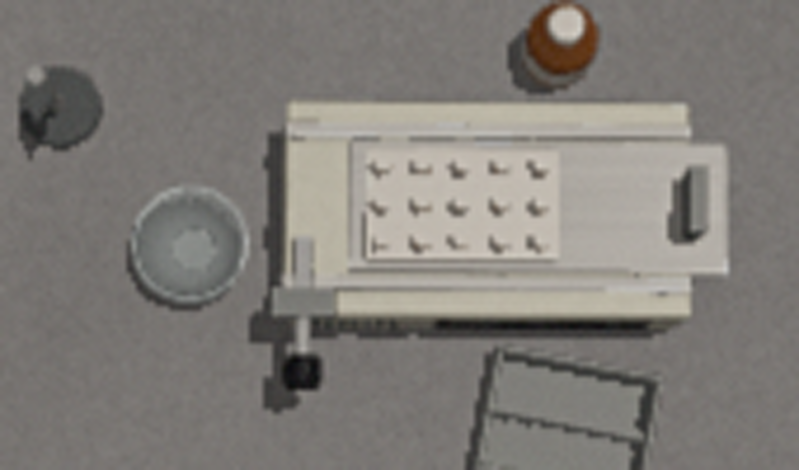

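View pics/scc.png

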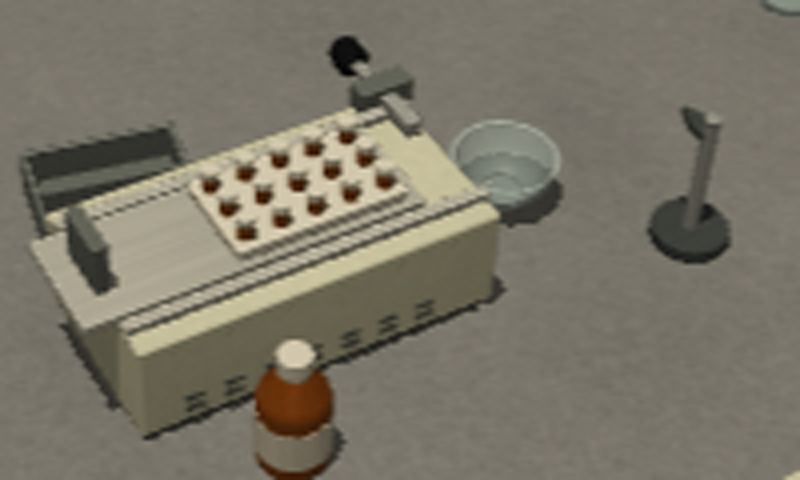

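The top crop shows the knob at (302,370), the handle at (693,202), the deck's exit edge at x≈288 and the pointer tip at (30,155). I'll get yaw and poses by intersecting the pixel rays with the known planes.

```bash
cat >> h.py <<'E'
def ray(k,u,v,z):
    dirw=k["R"].T@np.array([(u-k["cx"])/k["fx"],(v-k["cy"])/k["fy"],1]); c=-k["R"].T@k["t"]
    return c+dirw*(z-c[2])/dirw[2]
E
python3 - <<'E'
from h import *
np.set_printoptions(precision=4,suppress=True)
k=get_calibration("top")
for n,a,b,z in [("deckFL",288,103,.09),("deckFR",688,105,.09),("deckNR",690,318,.09),("trayfrontfar",350,140,.098),("trayfrontnear",348,270,.098),("traytailfar",727,145,.098),("traytailnear",727,273,.098),("handle far top",700,166,.140),("handle near top",700,237,.140),("knob",302,370,.11),("tip",30,155,.103)]:
    print(n,ray(k,230+a/4.7,190+b/4.7,z))
k=get_calibration("scene")
for n,a,b,z in [("tip",685,110,.103),("deckFL",497,212,.09),("deckFR",130,352,.09),("traytailfar",88,328,.098),("traytailnear",35,250,.098),("trayfrontfar",420,197,.098),("knob",350,55,.099)]:
    print(n,ray(k,250+a/4,195+b/4,z))
s=monitor.observe()
from scipy.spatial.transform import Rotation as R
print(s["position"],R.from_rotvec(s["ee_rot"]).as_matrix())
E
```

```text
deckFL [0.6805 0.0999 0.09  ]
deckFR [ 0.6726 -0.1776  0.09  ]
deckNR [ 0.5241 -0.173   0.09  ]
trayfrontfar [0.652  0.0573 0.098 ]
trayfrontnear [0.5618 0.0606 0.098 ]
traytailfar [ 0.6424 -0.2023  0.098 ]
traytailnear [ 0.5536 -0.1985  0.098 ]
handle far top [ 0.6211 -0.1773  0.14  ]
handle near top [ 0.5731 -0.1753  0.14  ]
knob [0.4931 0.0928 0.11  ]
tip [0.6458 0.2767 0.103 ]
tip [0.6706 0.2754 0.103 ]
deckFL [0.6802 0.1029 0.09  ]
deckFR [ 0.6699 -0.177   0.09  ]
traytailfar [ 0.6447 -0.1939  0.098 ]
traytailnear [ 0.5633 -0.1932  0.098 ]
trayfrontfar [0.6479 0.0597 0.098 ]
knob [0.4925 0.0995 0.099 ]
[0.23   0.5812 0.2268] [[-0.9298  0.368   0.    ]
 [ 0.368   0.9298  0.0001]
 [ 0.      0.0001 -1.    ]]
```

```bash
python3 -m crank '[[[0,0,0],-6.7,0],[[0,0,0],-6.7,0],[[0,0,0],-6.6,0],[[-2,-3.5,0],0,0],[[-2.3,-4,0],0,0]]' 40
python3 -m crank '[[[-2.3,-4,0],0,0],[[-2.3,-4,0],0,0],[[-2.3,-4,0],0,0],[[-2.3,-4,0],0,0],[[-2.3,-4,0],0,0]]'
```

```text
clock: 1.4
position: [0.2701, 0.5053, 0.2264]
ee_rot: [-0.038, -3.141, -0.001]
force: [1.7, -0.4, 0.1]
width: 0.998
clock: 1.9
position: [0.381, 0.3002, 0.227]
ee_rot: [0.044, 3.141, 0.001]
force: [0.5, 0.2, -0.2]
width: 0.999
```

```bash
python3 -m crank '[[[-2.3,-4,0],0,0],[[-2.3,-4,0],0,0],[[-2.3,-4,0],0,0],[[-2.0,-4,0],0,0],[[0,0,0],0,0]]'
python3 - <<'E'
from h import *
from scipy.spatial.transform import Rotation as R
s=monitor.observe();print(s["position"],R.from_rotvec(s["ee_rot"]).as_matrix().round(3).tolist())
im,d,X,k=cloud("wrist"); cv2.imwrite("pics/w1.png",im[:,:,::-1]); np.save("w1.npy",X)
print(k["R"].round(3),-k["R"].T@k["t"])
for l in ["lock_knob","tray_handle","gauge_tip","tray_front"]:
    r=look_for(l,"wrist"); print(l,[(np.round(q["location"],3).tolist(),round(q["score"],2)) for q in r[:3]])
E
```

```text
clock: 2.4
position: [0.4673, 0.133, 0.2271]
ee_rot: [0.058, 3.139, -0.003]
force: [-0.7, 0.7, -0.7]
width: 1.0
[0.46725002 0.13300249 0.22712782] [[-0.999, 0.037, 0.002], [0.037, 0.999, -0.002], [-0.002, -0.002, -1.0]]
[[ 0.038  0.999 -0.002]
 [ 0.954 -0.036  0.299]
 [ 0.299 -0.013 -0.954]] [0.3864213  0.13777228 0.38535598]
lock_knob [([0.494, 0.094, 0.107], 0.9)]
tray_handle [([0.612, 0.042, 0.11], 0.78)]
gauge_tip [([0.693, 0.256, 0.008], 0.94), ([0.53, 0.054, 0.081], 0.73)]
tray_front [([0.617, 0.038, 0.109], 0.85)]
```

View pics/w1.png

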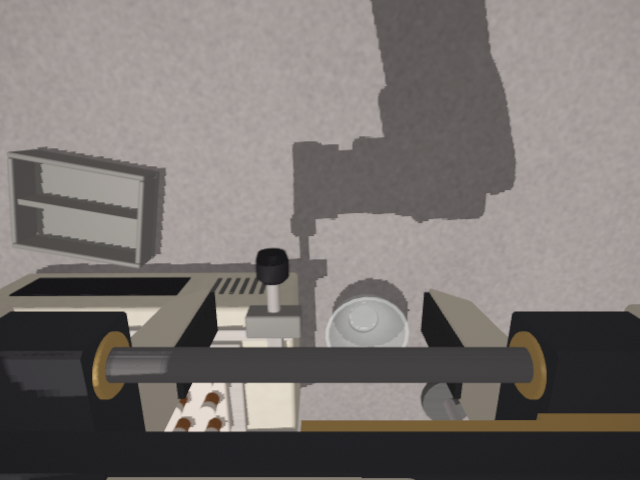

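The wrist view shows the knob at (272,266), with its rod running down to the housing at (274,320). The bin is at (85,210) and the dish at (368,330).

```bash
python3 - <<'E'
from h import *
np.set_printoptions(precision=4,suppress=True)
X=np.load("w1.npy");im=cv2.imread("pics/w1.png")
k=get_calibration("wrist")
g=(im.max(2)<60); g[:245]=0; g[290:]=0; g[:,:250]=0; g[:,300:]=0
v,u=np.where(g); print(u.min(),u.max(),v.min(),v.max(),len(u))
q=X[g]; q=q[q[:,2]>0.085]; print(np.percentile(q,[2,50,98],axis=0))
print(ray(k,(u.min()+u.max())/2,266,.105))
# rod & housing & dock edge lines
for n,a,b,z in [("exit edge near",299,320,.09),("exit edge far",298,420,.09),("rod",274,290,.1),("rod2",274.5,305,.1),("deck near corner",300,277,.09),("near edge left",10,284,.09)]: print(n,ray(k,a,b,z))
E
```

```text
252 288 249 289 1051
[[0.4807 0.0863 0.0949]
 [0.4893 0.0977 0.1095]
 [0.5027 0.108  0.1126]]
[0.4876 0.1044 0.105 ]
exit edge near [0.5421 0.1236 0.09  ]
exit edge far [0.6442 0.1183 0.09  ]
rod [0.5098 0.1056 0.1   ]
rod2 [0.5228 0.1052 0.1   ]
deck near corner [0.5033 0.126  0.09  ]
near edge left [ 0.503  -0.1103  0.09  ]
```

```bash
python3 - <<'E'
from h import *
np.set_printoptions(precision=4,suppress=True)
print(monitor.observe()["position"])
im,d,X,k=cloud("wrist"); cv2.imwrite("pics/w2.png",im[:,:,::-1]); print(monitor.observe()["position"],-k["R"].T@k["t"])
im=im.astype(int)
g=(im.max(2)<60)&(X[:,:,2]>.085)&(X[:,:,2]<.13); g[:,:230]=0;g[:,310:]=0;g[:230]=0;g[295:]=0
v,u=np.where(g); print(u.min(),u.max(),v.min(),v.max(),len(u))
q=X[g]; print(np.percentile(q,[2,50,98],axis=0))
print(ray(k,(u.min()+u.max())/2,v.mean(),.105))
m=(abs(X[:,:,2]-.09)<.003); 
for x in [.55,.56,.57,.64,.65]:
    s=m&(abs(X[:,:,0]-x)<.004); 
    if s.any(): print(x,np.percentile(X[s][:,1],98))
E
```

```text
[0.4643 0.1409 0.2267]
[0.4643 0.1409 0.2267] [0.3837 0.1443 0.3851]
244 276 253 288 1038
[[0.4807 0.0855 0.0951]
 [0.4891 0.0974 0.1094]
 [0.503  0.108  0.1126]]
[0.4909 0.0966 0.105 ]
0.55 0.06679311241528575
0.56 0.0859183424614037
0.57 0.10605784058170566
0.64 0.10353290843344554
0.65 0.10316416664153734
```

```bash
python3 -m crank '[[[-2.9,-4.3,0],0,0],[[0,0,4],0,0],[[0,0,4],0,0],[[0,0,3],0,0],[[0,0,0],0,0]]'
python3 -m crank '[[[0,0,0],0,0],[[0,0,0],0,0]]'
```

```text
clock: 3.2
position: [0.4886, 0.0977, 0.1135]
ee_rot: [-0.04, -3.135, 0.003]
force: [-0.3, -0.1, 0.6]
width: 0.999
clock: 3.4
position: [0.4927, 0.0981, 0.1184]
ee_rot: [0.042, 3.139, 0.002]
force: [-0.8, -0.5, -0.3]
width: 0.997
```

```bash
python3 -m crank '[[[0,-0.1,2],0,0],[[0,0,1.8],0,0],[[0,0,0],0,0],[[0,0,0],0,0]]'
python3 -m crank '[[[0,0,0],0,255],[[0,0,0],0,255],[[0,0,0],0,255],[[0,0,0],0,255],[[0,0,0],0,255]]' 25
```

```text
clock: 3.8
position: [0.4923, 0.0966, 0.08]
ee_rot: [0.043, 3.14, 0.001]
force: [-0.2, -0.3, 0.1]
width: 1.0
clock: 4.3
position: [0.4916, 0.0963, 0.0789]
ee_rot: [0.044, 3.141, 0.0]
force: [1.0, 0.8, 0.3]
width: 0.613
```

```bash
python3 -m crank '[[[0,0,0],0,255],[[0,0,0],0,255],[[0,0,0],0,255],[[0,0,0],0,255],[[0,0,0],0,255]]' 25;python3 -m crank '[[[0,0,0],0,255],[[0,0,0],0,255],[[0,0,0],0,255]]' 25
```

```text
clock: 4.8
position: [0.4915, 0.0946, 0.0786]
ee_rot: [-0.046, -3.141, 0.003]
force: [-0.0, -5.9, 0.9]
width: 0.273
clock: 5.1
position: [0.4915, 0.0946, 0.0786]
ee_rot: [-0.046, -3.141, 0.003]
force: [-0.3, -4.2, 1.6]
width: 0.267
```

```bash
python3 -m crank '[[[0.6,0,0],0,255],[[0.8,0,0],0,255],[[0.8,0,0],0,255],[[0.6,0,0],0,255],[[0.4,0,0],0,255]]';python3 -m crank '[[[0.3,0,0],0,255],[[0.1,0,0],0,255],[[0,0,0],0,255]]' 
```

```text
clock: 5.6
position: [0.4602, 0.0956, 0.0787]
ee_rot: [0.046, 3.14, -0.002]
force: [4.5, -4.6, -5.3]
width: 0.267
clock: 5.9
position: [0.456, 0.0957, 0.0786]
ee_rot: [0.046, 3.141, -0.002]
force: [2.9, -5.0, -2.8]
width: 0.27
```

```bash
python3 -m crank '[[[0.2,0,0],0,255],[[0.1,0,0],0,255],[[0,0,0],0,255]]';python3 -m crank '[[[0.2,0,0],0,255],[[0.1,0,0],0,255],[[0,0,0],0,255]]'
```

```text
clock: 6.2
position: [0.4555, 0.0958, 0.0788]
ee_rot: [0.047, 3.136, -0.002]
force: [11.5, -5.5, -12.8]
width: 0.273
clock: 6.5
position: [0.4554, 0.0958, 0.079]
ee_rot: [0.047, 3.131, -0.001]
force: [22.3, -7.5, -24.0]
width: 0.271
```

```bash
python3 -m crank '[[[-0.5,0,0],0,255],[[0,0,0],0,255],[[0,0,0],0,140],[[0,0,0],0,120],[[0,0,0],0,100]]';python3 -m crank '[[[0,0,0],0,100],[[0,0,0],0,100],[[0,0,-3],0,100],[[0,0,-4],0,60],[[0,0,-4],0,60]]'
python3 - <<'E'
from h import *
np.set_printoptions(precision=4,suppress=True)
im,d,X,k=cloud("wrist"); cv2.imwrite("pics/w3.png",im[:,:,::-1])
E
```

```text
clock: 7.0
position: [0.4544, 0.0975, 0.0787]
ee_rot: [-0.043, -3.141, -0.0]
force: [-1.3, -0.2, 0.3]
width: 0.486
clock: 7.5
position: [0.4539, 0.0971, 0.1898]
ee_rot: [-0.044, -3.14, 0.001]
force: [1.3, 0.5, -0.9]
width: 0.729
```

View pics/w3.png

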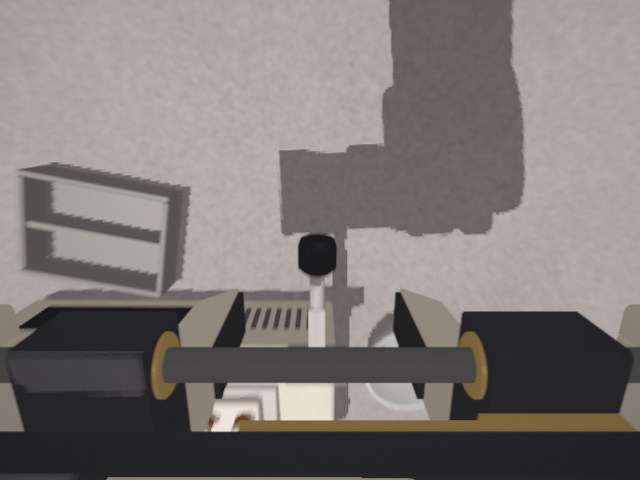

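The knob at (317,254) is fully out. Next I'll take a precise wrist view of the gauge pointer.

```bash
python3 -m crank '[[[-1,1,-3],0,0],[[-3.5,3.2,-3],0,0],[[-4.3,4.3,0],0,0],[[-4.3,4.3,0],0,0],[[-4.3,4.3,0],0,0]]';python3 -m crank '[[[0,0,0],0,0],[[0,0,0],0,0],[[0,0,0],0,0],[[0,0,0],0,0]]'
python3 - <<'E'
from h import *
im,d,X,k=cloud("wrist"); cv2.imwrite("pics/w4.png",im[:,:,::-1]); np.savez("w4.npz",X=X,**k)
E
```

```text
clock: 8.05
position: [0.607, 0.2393, 0.2457]
ee_rot: [0.043, 3.141, 0.001]
force: [-0.1, 0.1, 0.4]
width: 0.996
clock: 8.45
position: [0.6054, 0.2365, 0.246]
ee_rot: [0.046, 3.141, 0.0]
force: [-0.3, -0.5, -0.9]
width: 1.004
```

View pics/w4.png

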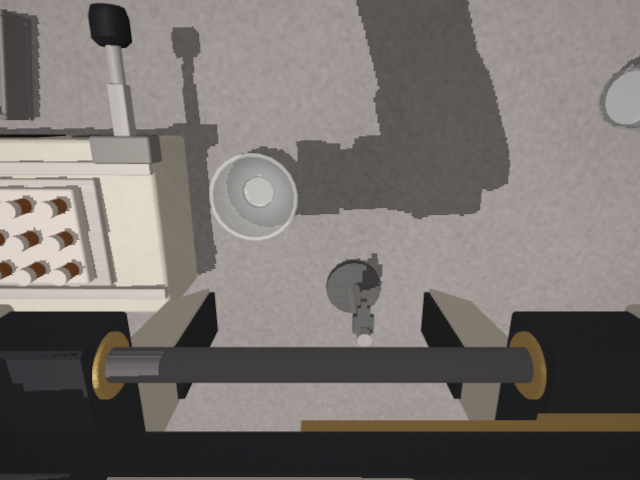

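```bash
python3 - <<'E'
from h import *
np.set_printoptions(precision=4,suppress=True)
f=np.load("w4.npz"); X=f["X"]; im=cv2.imread("pics/w4.png")[:,:,::-1]
crop(im,310,410,240,350,5,"w4c.png")
for v in range(262,346,3):
    print(v,[ "%.0f/%.0f/%.0f"%tuple(1000*X[v,u]) for u in range(344,378,3) if X[v,u,2]>.03])
E
```

```text
262 []
265 []
268 []
271 []
274 []
277 []
280 []
283 []
286 []
289 []
292 ['695/268/30', '693/270/35', '693/274/34']
295 ['696/267/34', '692/270/43', '693/273/42', '694/276/40']
298 ['697/267/41', '693/269/48', '693/272/49', '694/275/47']
301 ['698/266/45', '694/269/54', '693/272/55', '694/275/55', '669/272/106', '669/275/106']
304 ['694/268/60', '692/271/63', '693/274/63', '672/272/106', '671/274/108']
307 ['695/268/65', '677/268/100', '675/270/105', '675/272/106', '674/275/107', '675/277/105']
310 ['696/268/69', '679/267/102', '677/270/106', '677/272/107', '678/275/105', '678/277/105']
313 ['683/265/100', '682/267/102', '679/269/107', '680/272/107', '681/275/105', '680/277/107', '683/280/100']
316 ['683/265/106', '683/267/106', '683/270/106', '682/272/107', '682/274/107', '683/277/107', '683/280/107']
319 ['685/264/107', '686/267/106', '686/270/106', '686/272/106', '686/275/106', '686/277/106', '686/280/106']
322 ['689/265/105', '688/267/107', '688/270/106', '688/272/106', '688/275/107', '689/277/106', '689/280/106']
325 ['691/264/106', '691/267/106', '691/269/107', '691/272/107', '691/275/107', '691/277/106', '691/280/106']
328 ['694/264/107', '694/267/105', '694/269/107', '693/272/109', '693/274/108', '694/277/107', '694/280/107']
331 ['696/264/107', '696/267/108', '694/269/111', '692/271/114', '693/274/114', '695/277/111', '697/280/106']
334 ['697/267/111', '694/269/116', '694/271/116', '694/274/116', '694/276/117']
337 ['699/266/112', '696/268/117', '697/271/117', '696/273/118', '697/276/117']
340 ['699/269/117', '699/271/118', '699/273/118', '699/276/118']
343 ['702/268/117', '702/271/117', '701/273/118', '702/276/118']
```

View pics/w4c.png

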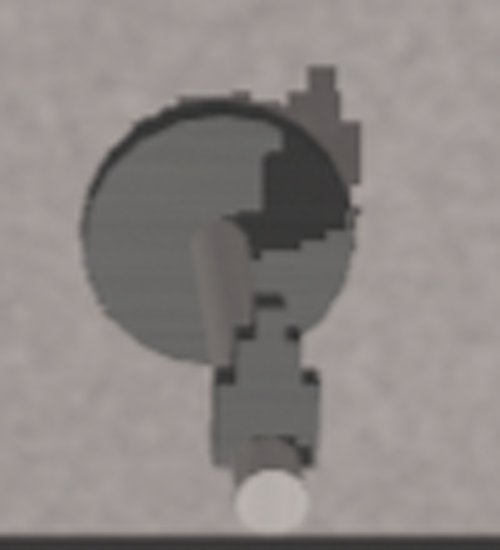

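The pointer tip is at wrist pixel (364,299), about (0.667, 0.273, 0.106). I'll get the dock yaw and the tray's front edge from the same cloud.

```bash
python3 - <<'E'
from h import *
np.set_printoptions(precision=4,suppress=True)
f=np.load("w4.npz"); X=f["X"]; im=cv2.imread("pics/w4.png")[:,:,::-1]
print(-f["R"].T@f["t"])
crop(im,0,220,120,320,3.6,"w4d.png")
for v in range(185,290,8):
    row=X[v]; print(v," ".join("%.0f/%.0f/%.1f"%(1000*row[u,0],1000*row[u,1],1000*row[u,2]) for u in range(80,200,6)))
E
```

```text
[0.5247 0.2403 0.4044]
185 566/52/98.3 567/57/97.5 567/61/97.8 568/63/92.7 568/67/91.3 568/72/91.0 568/76/89.8 568/82/91.9 569/86/90.5 569/91/91.0 569/96/91.3 569/101/90.9 569/105/90.3 570/108/84.6 572/107/71.7 574/107/58.3 576/107/44.1 579/107/26.4 583/103/-0.0 583/109/-1.1
193 573/51/98.4 573/56/98.5 573/60/98.4 574/63/94.2 575/65/89.4 575/70/90.0 575/74/89.1 575/80/90.2 575/84/89.4 575/90/90.2 575/94/89.5 576/99/89.4 576/104/89.6 576/107/86.0 579/107/73.3 581/107/59.0 584/107/44.8 586/107/29.5 589/107/12.4 591/109/0.4
201 579/50/98.9 579/54/98.3 579/59/98.3 580/62/95.7 581/63/89.0 581/69/89.8 581/74/89.7 581/79/91.0 582/83/89.8 582/89/90.4 582/94/91.1 582/99/91.0 582/103/89.7 583/106/86.3 585/107/75.2 588/107/62.4 590/107/48.3 594/107/32.2 597/106/13.4 600/108/1.4
209 585/51/101.8 585/53/98.6 586/58/98.5 586/62/96.8 587/63/91.1 588/68/91.0 588/73/90.0 588/78/90.2 588/82/90.3 588/88/91.1 588/93/91.6 589/97/89.5 589/102/91.1 589/106/88.1 592/106/76.2 594/107/65.0 598/106/49.3 601/106/34.4 605/106/17.4 608/107/0.6
217 590/51/104.4 592/51/97.9 592/57/98.6 592/61/98.3 594/62/90.8 594/6
[... 1747 characters left out ...]
8.4 640/57/98.7 641/61/96.3 644/62/89.6 644/67/89.6 644/73/90.8 644/78/89.7 644/83/90.4 644/88/90.2 645/93/90.2 645/98/89.8 645/103/89.7 649/105/80.4 654/105/67.5 660/104/50.8 667/104/35.1 674/104/17.6
281 643/42/108.8 643/46/107.7 648/45/97.4 648/50/97.6 647/55/98.3 648/60/97.8 651/61/90.2 651/66/90.4 651/72/91.8 652/76/88.8 652/81/89.5 652/86/89.3 652/92/89.7 652/97/89.3 652/103/90.6 656/104/82.2 662/104/68.1 667/104/55.2 674/104/38.0 690/96/-0.9
289 654/33/97.9 655/38/97.3 655/43/96.8 655/48/97.6 655/54/98.0 655/59/97.3 656/63/96.7 655/69/97.6 656/73/96.2 656/79/98.2 656/84/97.5 656/89/97.6 656/94/97.6 656/100/98.1 657/104/96.6 662/104/84.9 668/104/71.1 675/104/56.2 699/88/-0.0 699/95/0.6
```

View pics/w4d.png

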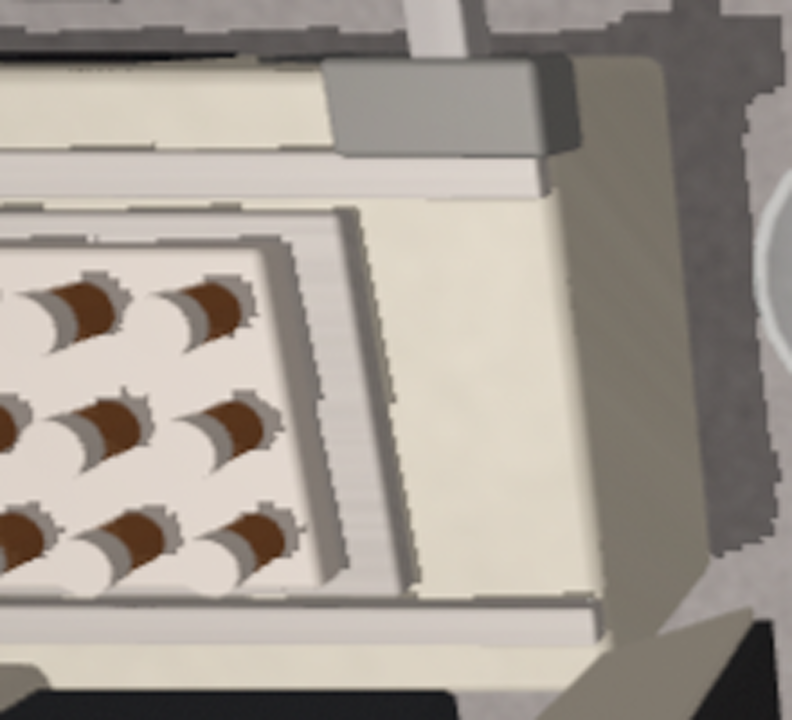

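```bash
python3 -m crank '[[[0,-3,0],0,0],[[-0.1,-4.2,0],0,0],[[-0.1,-4.2,0],0,0],[[-0.1,-4.2,0],0,0],[[-0.1,-4.2,0],0,0]]';python3 -m crank '[[[-0.1,-4.2,0],0,0],[[0,-4.2,0],0,0],[[0,-4.2,0],0,0],[[0,-4.2,0],0,0],[[0,-4.2,0],0,0]]';python3 -m crank '[[[0,0,0],0,0],[[0,0,0],0,0]]'
python3 - <<'E'
from h import *
np.set_printoptions(precision=4,suppress=True)
s=monitor.observe();print(s["position"],s["ee_rot"])
im,d,X,k=cloud("wrist"); cv2.imwrite("pics/w5.png",im[:,:,::-1]); np.savez("w5.npz",X=X,**k)
m=(X[:,:,2]>.133)&(X[:,:,2]<.146)&(abs(X[:,:,1]+.17)<.03); m[295:]=0
q=X[m]; print(len(q),q.min(0),q.max(0),q.mean(0)); 
print(look_for("tray_handle","wrist")[:2])
E
```

```text
clock: 9.0
position: [0.6036, 0.0375, 0.2463]
ee_rot: [0.045, 3.14, 0.001]
force: [-0.3, -0.2, -0.1]
width: 0.996
clock: 9.5
position: [0.5986, -0.1723, 0.2463]
ee_rot: [0.045, 3.14, 0.0]
force: [0.6, 0.0, 0.5]
width: 1.0
clock: 9.7
position: [0.5986, -0.1718, 0.2459]
ee_rot: [0.049, 3.141, 0.0]
force: [0.9, 0.7, 0.9]
width: 0.998
[ 0.5986 -0.1718  0.2459] [0.0489 3.1406 0.0002]
1067 [ 0.5762 -0.1797  0.1339] [ 0.6221 -0.1668  0.1424] [ 0.5981 -0.1731  0.14  ]
[{'location': [0.5949, -0.0735, 0.1063], 'score': 0.91}]
```

View pics/w5.png

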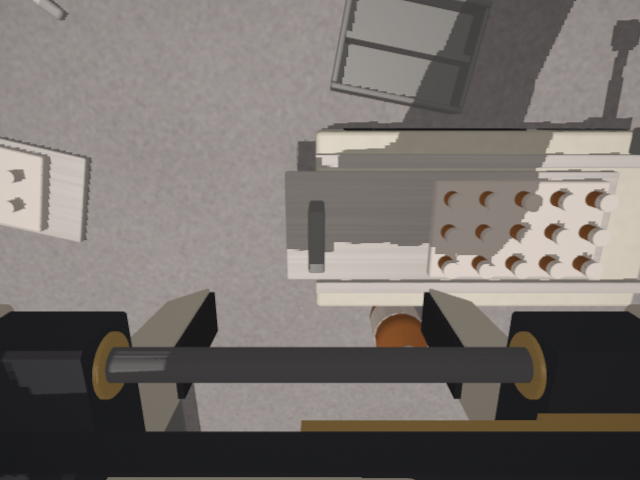

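The handle plate at (317,237) measures (0.598, -0.173, top 0.140), which matches the prediction. I'll descend and grip.

```bash
python3 -m crank '[[[0,-0.1,4],0,0],[[0,0,4],0,0],[[0,0,3],0,60],[[0,0,2],0,120],[[0,0,0],0,120]]';python3 -m crank '[[[0,0,1.2],0,120],[[0,0,0],0,120],[[0,0,0],0,120]]'
```

```text
clock: 10.3
position: [0.5977, -0.1686, 0.1127]
ee_rot: [-0.039, -3.136, -0.003]
force: [-0.2, -0.2, -0.0]
width: 0.789
clock: 10.6
position: [0.5999, -0.1711, 0.1043]
ee_rot: [0.043, 3.14, -0.0]
force: [-1.3, 0.2, 0.5]
width: 0.546
```

```bash
python3 -m crank '[[[0,-0.2,0],0,180],[[0,0,0],0,255],[[0,0,0],0,255],[[0,0,0],0,255],[[0,0,0],0,255]]' 20;python3 -m crank '[[[0,0,0],0,255],[[0,0,0],0,255],[[0,0,0],0,255],[[0,0,0],0,255]]'
```

```text
clock: 11.1
position: [0.5994, -0.1734, 0.1036]
ee_rot: [0.044, 3.141, -0.0]
force: [0.0, -4.1, 0.9]
width: 0.146
clock: 11.5
position: [0.5994, -0.1736, 0.1035]
ee_rot: [0.044, 3.141, -0.0]
force: [-0.7, -2.1, 1.1]
width: 0.126
```

```bash
python3 -m crank '[[[0,0,0.1],0,255],[[0,0,0],0,255],[[0,0.5,0],0,255],[[0,1,0],0,255],[[0,1,0],0,255]]' 55;python3 -m crank '[[[0,1.2,0],0,255],[[0,1.2,0],0,255],[[0,1.2,0],0,255],[[0,1.2,0],0,255],[[0,0.7,0],0,255]]'
```

```text
clock: 12.0
position: [0.6005, -0.1511, 0.1035]
ee_rot: [0.048, 3.139, -0.005]
force: [0.1, -8.5, 6.9]
width: 0.127
clock: 12.5
position: [0.6023, -0.0949, 0.1035]
ee_rot: [0.045, 3.139, -0.004]
force: [-0.5, -7.6, 7.5]
width: 0.128
```

```bash
python3 -m crank '[[[0,1.2,0],0,255],[[0,1.4,0],0,255],[[0,1.4,0],0,255],[[0,1.4,0],0,255],[[0,1.2,0],0,255]]';python3 -m crank '[[[0,1.2,0],0,255],[[0,1.2,0],0,255],[[0,1.2,0],0,255],[[0,1.0,0],0,255],[[0,0.5,0],0,255]]';python3 -m crank '[[[0,0.2,0],0,255],[[0,0,0],0,255],[[0,0,0],0,255]]'
python3 - <<'E'
from h import *
np.set_printoptions(precision=4,suppress=True)
print(monitor.observe())
im,d,X,k=cloud("scene"); crop(im,290,450,195,305,5,"s6.png");np.savez("s6.npz",X=X,**k)
im,d,X,k=cloud("top"); crop(im,230,390,180,290,5,"t6.png");np.savez("t6.npz",X=X,**k)
im,d,X,k=cloud("wrist"); cv2.imwrite("pics/w6.png",im[:,:,::-1]);np.savez("w6.npz",X=X,**k)
E
```

```text
clock: 13.0
position: [0.6042, -0.0294, 0.1035]
ee_rot: [0.046, 3.139, -0.004]
force: [0.2, -8.5, 8.2]
width: 0.129
clock: 13.5
position: [0.6058, 0.0219, 0.1036]
ee_rot: [0.045, 3.139, -0.003]
force: [-0.0, -9.0, 10.0]
width: 0.122
clock: 13.8
position: [0.6058, 0.0235, 0.1036]
ee_rot: [0.046, 3.139, -0.003]
force: [0.6, -7.3, 8.8]
width: 0.128
{'clock': 13.8, 'joints': array([-0.2967,  0.5318,  0.2433,  1.7745, -0.1601,  0.8527,  1.5613]), 'dq': array([ 0.0001,  0.0014, -0.0007, -0.0012, -0.0016, -0.0013,  0.0013]), 'joint_efforts': array([ -4.0866, -62.3776,   0.6518, -23.889 ,  -1.6864,  -0.1633,
        -0.1172]), 'position': array([0.6058, 0.0235, 0.1036]), 'ee_rot': array([ 0.0457,  3.1391, -0.003 ]), 'force': array([ 0.562, -7.306,  8.834]), 'ft_torque': array([-1.2138,  0.307 ,  0.0481]), 'width': 0.12759123780496248}
```

View pics/s6.png

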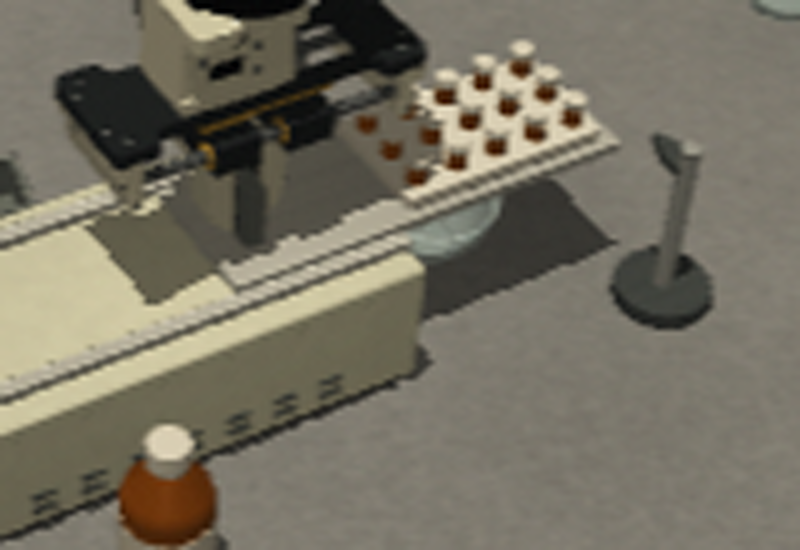

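View pics/t6.png

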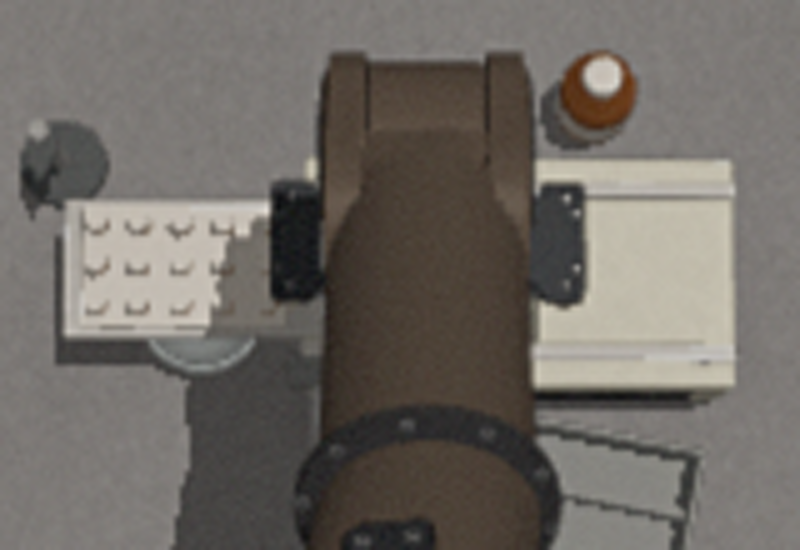

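View pics/w6.png

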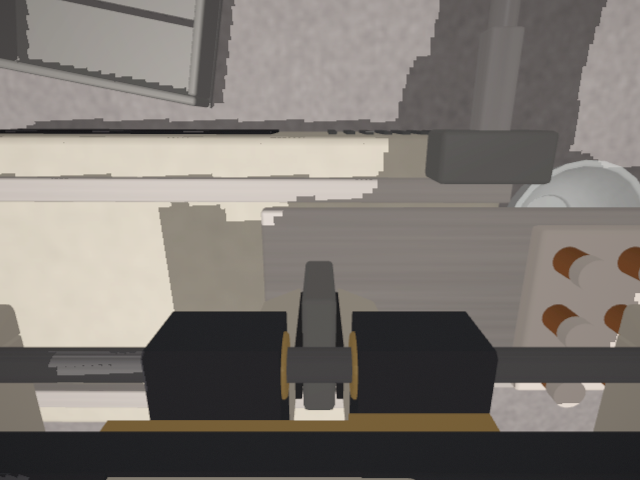

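```bash
python3 - <<'E'
from h import *
np.set_printoptions(precision=4,suppress=True)
for c,L in [("scene",[("tip",652,138,.106,290,195),("farcorner",619,143,.098,290,195)]),("top",[("tipA",36,205,.106,230,180),("ff",68,200,.098,230,180),("fn",66,335,.098,230,180)])]:
    k=get_calibration(c)
    for n,a,b,z,u0,v0 in L: print(c,n,ray(k,u0+a/5,v0+b/5,z))
    print("predicted tip px",[ (round((q-o)*5)) for q,o in zip(proj(k,[.667,.273,.106]),(u0,v0))])
ed=np.array([.032,.9995])
for f in ["s6","t6"]:
    X=np.load(f+".npz")["X"]; Z=X[:,:,2]
    e=X[:,:,:2]@ed
    m=(abs(Z-.106)<.012)&(X[:,:,0]>.665)&(X[:,:,0]<.69)&(X[:,:,1]>.25)&(X[:,:,1]<.3)
    q=X[m]; print(f,"ptr",len(q),q.mean(0),np.percentile(e[m],[5,50,95])); 
    i=np.argsort(q[:,0])[:4]; print(q[i],(q[i,:2]@ed).mean())
    m=(abs(Z-.098)<.006)&(X[:,:,0]>.56)&(X[:,:,0]<.65)&(X[:,:,1]>.2)&(X[:,:,1]<.3)
    print("front",m.sum(),np.percentile(e[m],[90,95,98,100]),Z[m].mean())
E
python3 - <<'E'
import cv2
im=cv2.imread("pics/s6.png"); cv2.imwrite("pics/s6z.png",cv2.resize(im[80:340,500:800],None,fx=2.5,fy=2.3))
E
```

```text
scene tip [0.6723 0.2703 0.106 ]
scene farcorner [0.6595 0.2576 0.098 ]
predicted tip px [650, 131]
top tipA [0.6516 0.2735 0.106 ]
top ff [0.6559 0.2541 0.098 ]
top fn [0.5679 0.2558 0.098 ]
predicted tip px [37, 181]
s6 ptr 25 [0.6808 0.273  0.1055] [0.2886 0.2943 0.303 ]
[[0.6687 0.2793 0.1056]
 [0.6722 0.2764 0.1057]
 [0.6733 0.2712 0.1087]
 [0.6738 0.2755 0.1034]] 0.29692640354530314
front 22 [0.2798 0.2822 0.2827 0.283 ] 0.09931645671688659
t6 ptr 26 [0.6823 0.2722 0.106 ] [0.2858 0.2943 0.302 ]
[[0.6706 0.2705 0.1089]
 [0.6713 0.2742 0.1058]
 [0.6749 0.2744 0.1044]
 [0.675  0.2713 0.1032]] 0.29397179443638394
front 132 [0.2755 0.2763 0.2766 0.277 ] 0.09913274772941572
```

View pics/s6z.png

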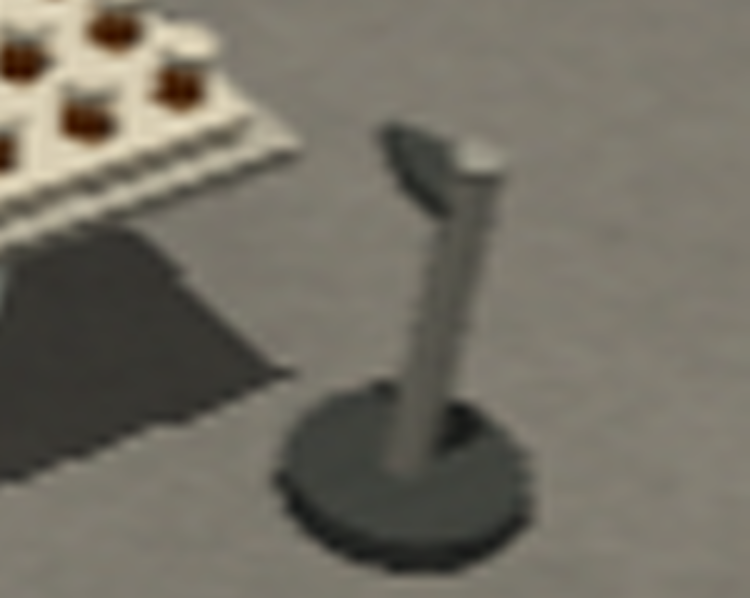

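```bash
python3 -m crank '[[[0,0.5,0],0,255],[[0,0.6,0],0,255],[[0,0.5,0],0,255],[[0,0,0],0,255],[[0,0,0],0,255]]'
python3 - <<'E'
from h import *
np.set_printoptions(precision=4,suppress=True)
print(monitor.observe()["position"])
ed=np.array([.032,.9995])
for c,b in [("scene",(390,450,205,255)),("top",(225,275,200,250))]:
    im,d,X,k=cloud(c); crop(im,*b,12,c+"7.png"); Z=X[:,:,2]; e=X[:,:,:2]@ed
    m=(abs(Z-.106)<.01)&(X[:,:,0]>.664)&(X[:,:,0]<.685)&(e>.27)&(e<.32)
    print(c,"ptr",m.sum(),np.percentile(e[m],[5,50,95]),(np.percentile(e[m],5)+np.percentile(e[m],95))/2)
    m=(abs(Z-.098)<.005)&(X[:,:,0]>.57)&(X[:,:,0]<.65)&(e>.25)&(e<.31)
    print("front",m.sum(),np.percentile(e[m],[90,95,98,100]))
    # tray front midpoint and tip px guess
    o=(b[0],b[2])
    print("tip px",[(q-w)*12 for q,w in zip(proj(k,[.667,.273,.106]),o)])
E
```

```text
clock: 14.45
position: [0.6064, 0.0397, 0.1036]
ee_rot: [0.046, 3.139, -0.003]
force: [0.1, -5.9, 9.1]
width: 0.124
[0.6064 0.0397 0.1036]
scene ptr 18 [0.289  0.2946 0.301 ] 0.2950374060999352
front 13 [0.2957 0.297  0.2981 0.2988]
tip px [np.float64(359.6940803428056), np.float64(195.26476628847718)]
top ptr 16 [0.289  0.2941 0.2992] 0.2940929080142941
front 95 [0.2918 0.2923 0.2928 0.293 ]
tip px [np.float64(148.2398335585333), np.float64(195.54672659766652)]
```

View pics/scene7.png

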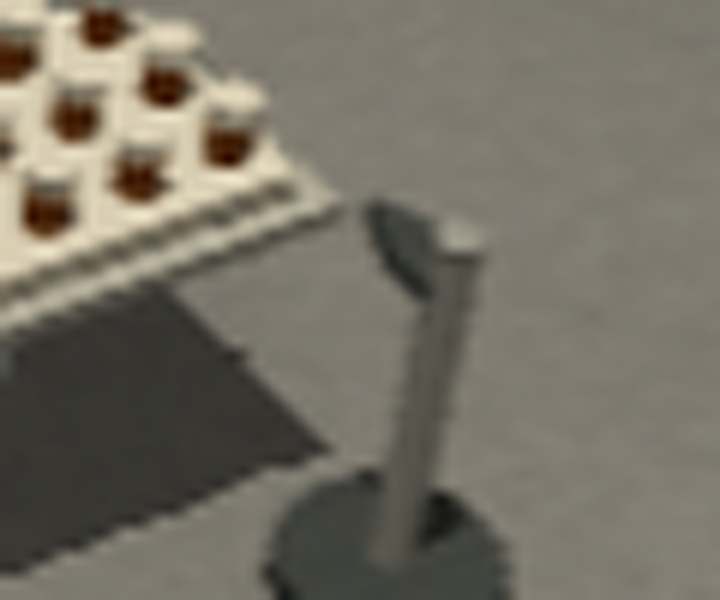

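View pics/top7.png

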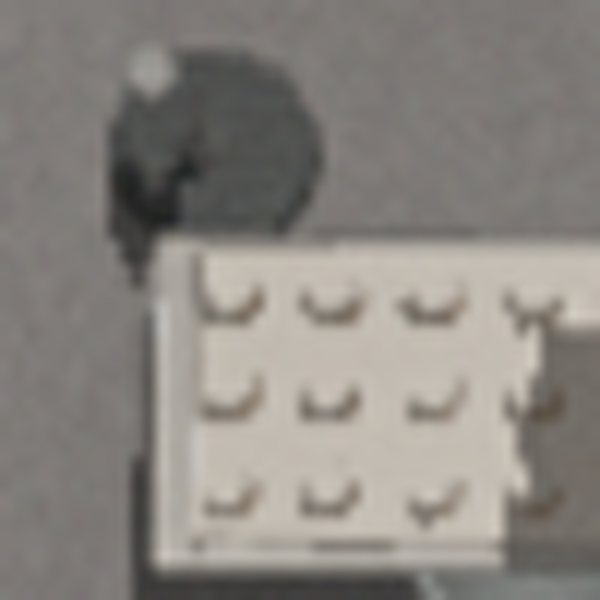

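```bash
python3 - <<'E'
from h import *
for c,o in [("scene",(390,205)),("top",(225,200))]:
    k=get_calibration(c)
    f=lambda P:[round((q+.5-w)*12) for q,w in zip(proj(k,P),o)]
    xa=np.array([.9995,-.032,0]); tip=np.array([.667,.273,.104])
    cor=tip-xa*.0105; cor[2]=.098
    print(c,"tip",f(tip),"posttop",f([.697,.272,.118]),"farcorner if level",f(cor),"5mm short",f(cor-[0,.005,0]),"nearcorner level",f(cor-xa*.09))
E
```

```text
scene tip [364, 208] posttop [451, 236] farcorner if level [334, 201] 5mm short [318, 208] nearcorner level [119, -2]
top tip [155, 203] posttop [151, 83] farcorner if level [158, 245] 5mm short [176, 245] nearcorner level [148, 577]
```

By the wrist prediction and by the scene and top pictures, the front edge is level with the tip to about 1 mm. Before handing in, I'll do a last settle, check that the tray is level and check that the knob is out.

```bash
python3 -m crank '[[[0,0,0],0,255],[[0,0,0],0,255],[[0,0,0],0,255],[[0,0,0],0,255],[[0,0,0],0,255]]'
python3 - <<'E'
from h import *
np.set_printoptions(precision=4,suppress=True)
s=monitor.observe();print(s["position"],s["force"],s["ft_torque"],s["width"])
im,d,X,k=cloud("top"); Z=X[:,:,2]; ed=np.array([.032,.9995]); e=X[:,:,:2]@ed
m=(X[:,:,0]>.575)&(X[:,:,0]<.645)&(e>.2)&(e<.285)&(Z>.1)&(Z<.115)
A=np.c_[X[m][:,:2],np.ones(m.sum())]; print("block slope",np.linalg.lstsq(A,X[m][:,2],rcond=None)[0],m.sum())
im,d,X,k=cloud("wrist"); cv2.imwrite("pics/w8.png",im[:,:,::-1]); Z=X[:,:,2];e=X[:,:,:2]@ed
m=(X[:,:,0]>.565)&(X[:,:,0]<.59)&(abs(e-.1)<.06)&(abs(Z-.098)<.004)
A=np.c_[X[m][:,:2],np.ones(m.sum())]; print("tray slope",np.linalg.lstsq(A,X[m][:,2],rcond=None)[0],m.sum(),Z[m].mean())
im,d,X,k=cloud("scene"); cv2.imwrite("pics/s8.png",im[:,:,::-1])
E
```

```text
clock: 15.05
position: [0.6064, 0.0397, 0.1036]
ee_rot: [0.046, 3.139, -0.003]
force: [-0.6, -5.8, 8.0]
width: 0.126
[0.6064 0.0397 0.1036] [-0.5824 -5.8291  8.0484] [-1.1993  0.2218  0.0188] 0.12603549429605013
block slope [0.0012 0.0026 0.1065] 434
tray slope [ 0.0017 -0.0006  0.0975] 14089 0.09843306969576672
```

View pics/s8.png

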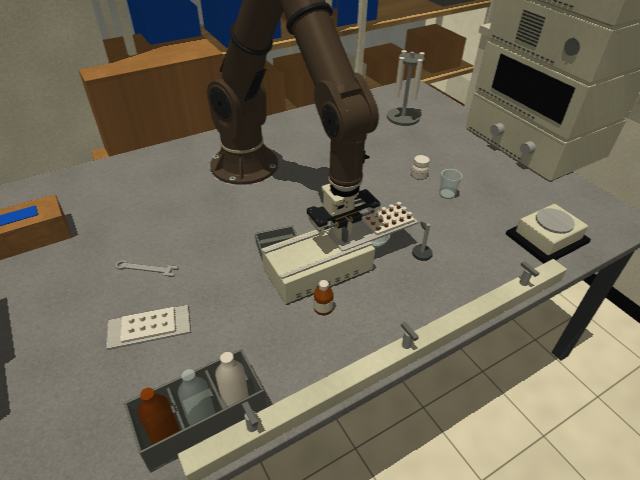

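View pics/w8.png

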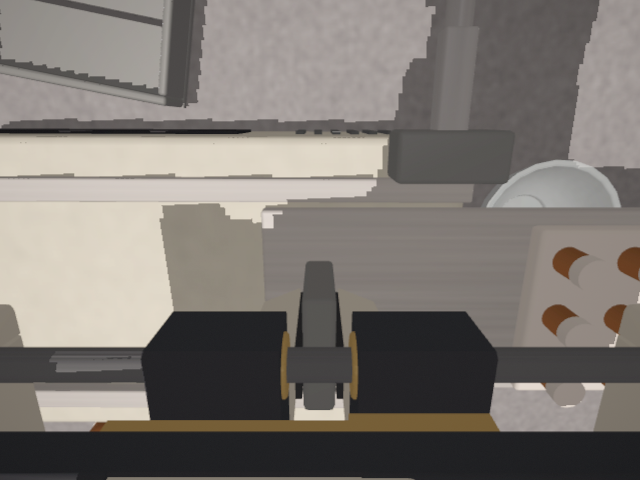

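The tray is level (slope under 3 mrad, top face at z = 0.098) and held against the deck. The bolt is still drawn out at wrist pixel (455,80), and the bystanders are where they were.

```bash
python3 -c "
from cell import workorder
print(workorder.sign_off())"
```

```text
the job is handed in; nothing more can be done
None
```

The job is done and handed in at about 15 s of the 58 s allowed; no verdict was reported.

- **Lock:** I pulled the knob out 36 mm until it met its stop. The peak reading was about 24 N on one axis. I then released it, and it was still out in the last wrist picture.
- **Slide:** I gripped the tray's handle at 55 N and slid it 213 mm along the track.
- **Alignment:** The front edge is level with the pointer tip to about 1 mm.
  - The wrist measurement, carried forward by the arm's travel, gives 0.2944 m along the track for the edge and 0.2942 m for the tip.
  - The top camera puts the edge about 1 mm short. Its near corner may be 2 mm short, which would be a slight turn of the tray within the rail play.
  - The scene camera's depth puts the edge about 3 mm past the tip, but its picture corners agree with level. I trusted it least because its readings showed an offset of a few mm.
- **Final state:** The tray is level (slope under 3 mrad, top face 98 mm above the bench) and is held down on the deck with about 8 N. In the last scene picture nothing else on the bench looked moved. The arm hides part of that view, including the knob, and I did not measure the other objects.

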